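# Spin the modelling turntable and brake it on the mark

## Task

Look the crib model over on its turntable: with a fingertip on the rim, flick the wheel so that it spins by itself, either way round, and let it run untouched until the red mark has gone past the yellow pointer and is coming round to it again. As the mark comes up to the pointer on that pass or a later one, brake the wheel with a fingertip on its rim so that it stops with the red mark right at the pointer, in one stop: do not stop it elsewhere and nudge it round. Do not touch the model, do not shift the turntable, leave the other things where they are, and finish with the hand clear.

Things in the scene. Friction and masses are not known exactly. Their poses are not given: they have to be found in the camera images.
- turntable: modelling turntable standing loose on the bench, about 7 kg: grey foot 190 mm across, slim column and a free-running flat aluminium wheel 240 mm across, 12 mm thick, top 124 mm above the bench. Origin: on the wheel's axis at bench height; z up; the pointer stands on its -x side. The rim's top is bare and smooth from 75 mm radius to the edge at 120 mm.
- head (a joint): turn of the wheel, rad, growing anticlockwise from above and counting on through full turns; the red mark is at the pointer at 0 and every multiple of 6.283 either way; starts at rest between -5.5 and -0.8. Inertia about 0.01 kg m2, light bearing drag: flicked to 3 rad/s it coasts about 12 s, two to three turns. A fingertip pressed on top of the rim stops it almost at once.
- head_centre (a point): centre of the wheel's top face, 124 mm above the bench, on the axis (under the model)
- mark (a point): outer end of the red mark, a painted stripe 24 mm long and 10 mm wide on the top of the rim (and down its edge), at 119 mm radius and 123 mm height; black hairlines every 15 degrees are plain graduations
- pointer_tip (a point): tip of the yellow pointer, 14 mm wide, on a grey upright bracket just outside the rim, 125 mm from the axis; its top is 1 mm lower than the wheel's top. The bracket reaches out to 155 mm from the axis and is fixed to the turntable's foot.
- model: crib stable (wooden hut with a dark pitched roof on a plywood board 94 x 110 mm, about 90 mm high) screwed to the middle of the wheel, turning with it; its corners reach 73 mm from the axis. Origin: centre of its underside, 125 mm above the bench. Not to be touched.
- glue: white glue bottle with an orange cap, 52 mm across, 135 mm high, loose; origin at the centre of its foot; a bystander
- clay_pot: black clay pot, 110 mm across, 75 mm high, loose; origin at the centre of its foot; a bystander
- shepherd: carved wooden figure with a dark hat, 38 mm across, 85 mm high, loose; origin at the centre of its foot; a bystander
- spatula: modelling spatula lying on the bench, 190 mm long, loose; origin under its middle; a bystander

How it is judged:
On the way, in this order (a step that is already met when the one before it is completed fails the run):
1. the wheel spins by itself, untouched, at more than 1.2 rad/s (contact force between each of the fingers, the arm and turntable below 0.05 N and (velocity of joint head above 1.2 rad/s or velocity of joint head below -1.2 rad/s)), for 0.2 s.
2. the mark has run past the pointer and half a turn beyond, the wheel still running untouched (contact force between each of the fingers, the arm and turntable below 0.05 N and ((value of joint head above 3.3 rad and velocity of joint head above 0.2 rad/s) or (value of joint head below -9.58 rad and velocity of joint head below -0.2 rad/s))).
3. a fingertip on the wheel has stopped it with the mark at the pointer (within 12 mm along the rim) (contact force between the fingers and turntable above 0.2 N and horizontal distance between mark and pointer_tip below 0.0135 m and velocity of joint head between -0.05 and 0.05 rad/s), for 0.1 s.
At the end, for the whole second after the job is handed in: The wheel is at rest with the outer end of the red mark within 13.5 mm of the pointer's tip seen from above (about 12 mm along the rim), the turntable still upright and within 12 mm of where it stood, the bystanders within 15 mm of where they stood, the robot clear (horizontal distance between mark and pointer_tip below 0.0135 m and velocity of joint head between -0.03 and 0.03 rad/s and distance of turntable from where it was at the start of the episode below 0.012 m and angle between turntable's own z axis and vertical below 0.05 rad and distance of each of glue, clay_pot, shepherd, spatula from where it was at the start of the episode below 0.015 m); the robot touches nothing.
It fails at once if after running past the pointer and half a turn on, the wheel came to rest with the mark more than 18 mm away from the pointer ((value of joint head above 3.3 rad or value of joint head below -9.58 rad) and horizontal distance between mark and pointer_tip above 0.018 m and velocity of joint head between -0.03 and 0.03 rad/s).
It fails at once if the model was touched (contact force between any of the fingers, the arm and model above 0.5 N).
It fails at once if the turntable was shoved, lifted or tipped (distance of turntable from where it was at the start of the episode above 0.015 m or angle between turntable's own z axis and vertical above 0.08 rad).
It fails at once if a bystander was lifted or moved (distance of any of glue, clay_pot, shepherd, spatula from where it was at the start of the episode above 0.02 m).
It also fails if it takes over 51 s, if anything falls off the work surface, if the arm or the gripper's body presses on something with over 40 N, if the wrist force passes 120 N, or if a joint passes its speed limit or range.

## Robot

A 6-joint arm with a two-finger parallel gripper is mounted at the origin on the work surface. World frame = base frame: x ahead of the robot, y to its left, z up, the work surface at z = 0. Lengths are in m, angles in rad, forces in N, time in s.
With the tool pointing down it reaches from about 0.425 to 0.95 m from the base axis. Payload 3.5 kg.
Tool frame: the origin (TCP) lies between the finger pads; the fingertips stand 14 mm ahead of it and the grasp point (between the pads) lies 5 mm behind it (ctrl.tip_extent is the distance from the TCP to the fingertips, in m); x points along the fingers, z is the direction in which the jaws open and shut, and the axes are right-handed (so a half turn about x gives the same grasp; the last joint's range is limited). The gripper opens to 85 mm and grips with 20 to 120 N. Pads are 22 mm wide; open, the fingers measure 114 mm over their backs; the gripper's body (76 mm by 85 mm) begins 54 mm behind the grasp point. The pads swing forward as they close: fully open they stand 13 mm farther back than shut.
Start: joints at [1.092, 0.286, 1.577, -0, 1.279, -0.15], TCP at [0.218, 0.639, 0.245] pointing down, gripper open.
Joint ranges: [-2.77, 2.77], [-0.9, 2.22], [0.21, 2.48], [-1.53, 4.67], [0.24, 2.81], [-2.84, 2.84]. Speed limits (rad/s): [2.79, 2.79, 3.14, 3.14, 3.14, 3.14].

## Interface

Orientations are given as a unit quaternion [x, y, z, w].
In Python, from plant import ctrl gives the robot as it stands.
- The arm moves only by the tool move_arm, never from a script. Its argument "commands" is one flat list of numbers, 4 for each row, row after row: the shift along the tool's x, y, z in units of 25 mm (1.0 is 25 mm), then the turn about the tool's x in units of 5 degrees (1.0 is 5 degrees). A call has 1 to 20 rows; each row shifts and turns the commanded pose from where the row before left it, along the tool's axes as they then stand; what a row does not reach is not made up. A row lasts 1/8 s, in which the tool goes at most 62.5 mm and 10.7 degrees, less where a joint would pass 70% of its speed; a pose out of reach is approached as far as the arm can. A call is refused whole if a number of a shift passes 1 or a number of a turn 1, either way. A call with a gripper value outside its range is refused whole. "jaw" is the finger opening in mm, from 0 to 85.4, set as the call begins (left out, the last holds). The fingers move at their own pace and stop on an object; "force" is the grip in N (left out, the last holds). Time passes only in rows, so rows that do not move let the fingers close. It gives the time, the measured TCP pose, the force and the opening at its end, in the units of the state.
- ctrl.get_state(): the state, without advancing time (a new reading comes with each control period).
- ctrl.read_camera(name): name is "scene" or "top" or "wrist"; returns the picture (400x640x3 uint8, red, green, blue); there is no depth.
- ctrl.get_calibration(name): a dict with "camera_matrix" (3x3 intrinsics, pixels), "camera_from_world" (4x4, takes a point from world to camera coordinates); the wrist camera has in their place "mount" (4x4, takes a point from camera to tool coordinates, whose origin is the TCP and whose axes are the tool frame's). Camera axes: x right, y down, z forward; pixel columns grow to the right and rows downward; lengths in m; the calibration is good to about 2 mm. A picture is of the moment at which its call begins: read the wrist's pose just before it. get_calibration takes no time and is no camera call.
- ctrl.sign_off(): hands the job in, once; it reports no verdict.
The state is a dict: "time": time; "qpos": joint angles; "dq": joint speeds; "joint_efforts": joint torques, N m; "eef_pos": TCP position; "tcp_rot": TCP orientation; "contact_force": force on the tool from outside, world axes, zero at the start; "wrist_torque": the same for the moment, N m; "opening": opening from 0.0 (shut) to 1.0 (fully open).
Only numpy, scipy, OpenCV 4.12 (cv2) and the standard library are available. Lean on these libraries where they do the work, as an engineer would, in place of code of your own. Each camera call takes 0.05 s, during which the arm holds its last target.

## Working session

There is one attempt and no reset: what is moved stays moved. The work goes in short steps, Python scripts to look and compute and a tool call to move; the robot and the scene stay as the last step left them, time stands still between calls to the robot, and variables do not carry over. Pictures are saved under pics/ and viewed, and the job is handed in when it is done.

Besides the shell and the picture viewer there is one more tool, called after "Request:" by a JSON object that holds its "method" and its "body". move_arm: Moves the arm, as the interface text tells. Its arguments: {"type":"object","properties":{"commands":{"type":"array"},"jaw":{"type":"number"},"force":{"type":"number"}},"required":["commands"]}

```bash
ls; mkdir -p pics
python3 - <<'E'
from plant import ctrl
import cv2
s=ctrl.get_state();print(s, ctrl.tip_extent)
for n in ("scene","top","wrist"):
    im=ctrl.read_camera(n);cv2.imwrite(f"pics/{n}0.png",im[:,:,::-1])
    print(n,ctrl.get_calibration(n))
E
```

```text
pics
{'time': 0.0, 'qpos': array([ 1.09196084e+00,  2.87185945e-01,  1.57819295e+00, -3.23266005e-06,
        1.27858533e+00, -1.50031112e-01]), 'dq': array([ 6.21390433e-05, -9.73382669e-04, -4.77589102e-04, -2.73563214e-05,
       -1.44652373e-03,  6.60527998e-04]), 'joint_efforts': array([ 5.60123244e-04, -4.05986273e+01, -2.92628467e+01, -1.11746915e-04,
        5.92244192e-03, -5.39413762e-06]), 'eef_pos': array([0.21766548, 0.63827879, 0.24392498]), 'tcp_rot': array([-0.41180829,  0.57583559,  0.41104543,  0.5743422 ]), 'contact_force': array([ 0.77044594, -0.24570836, -0.53428657]), 'wrist_torque': array([ 0.01467231,  0.03720788, -0.06744351]), 'opening': 0.9983754429485814} 0.014
scene {'camera_matrix': array([[503.88207792,   0.        , 328.66145384],
       [  0.        , 503.88207792, 195.78991946],
       [  0.        ,   0.        ,   1.        ]]), 'camera_from_world': array([[-0.76267081,  0.64629268,  0.02527859,  0.4027963 ],
       [ 0.34636534,  0.44111794, -0.82791667, -0.08384786],
       [-0.54622733, -0.62267225, -0.56028116,  1.55607368],
       [ 0.        
[... 413 characters left out ...]
      [ 1.31137361e-01, -7.54900077e-04, -9.91363920e-01,
         9.39706973e-01],
       [ 0.00000000e+00,  0.00000000e+00,  0.00000000e+00,
         1.00000000e+00]])}
wrist {'camera_matrix': array([[300.7328383 ,   0.        , 320.90228532],
       [  0.        , 300.7328383 , 203.78675242],
       [  0.        ,   0.        ,   1.        ]]), 'mount': array([[-9.01052815e-04, -2.95806537e-01,  9.55247445e-01,
        -1.30452796e-01],
       [-2.57473050e-05, -9.55247825e-01, -2.95806679e-01,
         7.44154395e-02],
       [ 9.99999594e-01, -2.91132488e-04,  8.53112521e-04,
        -3.22310728e-04],
       [ 0.00000000e+00,  0.00000000e+00,  0.00000000e+00,
         1.00000000e+00]])}
```

View pics/scene0.png

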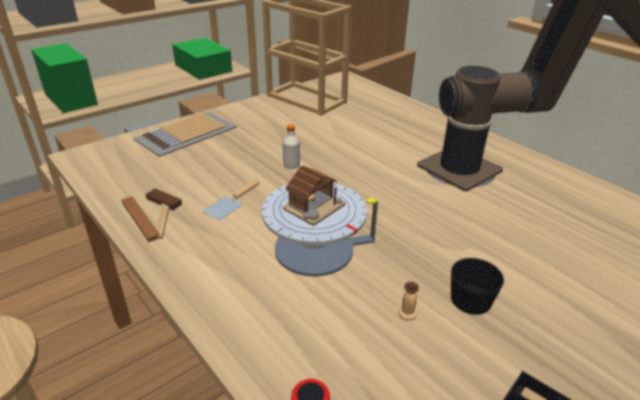

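View pics/top0.png

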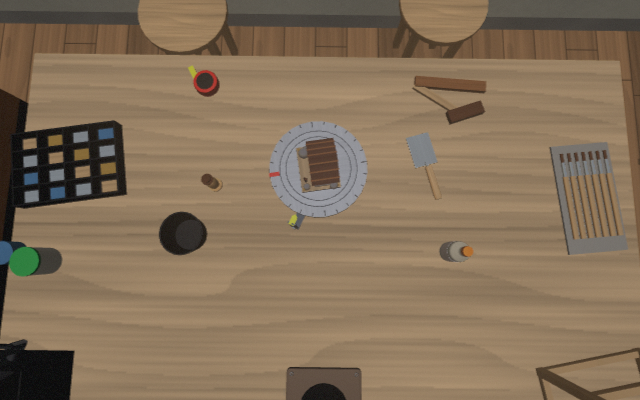

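View pics/wrist0.png

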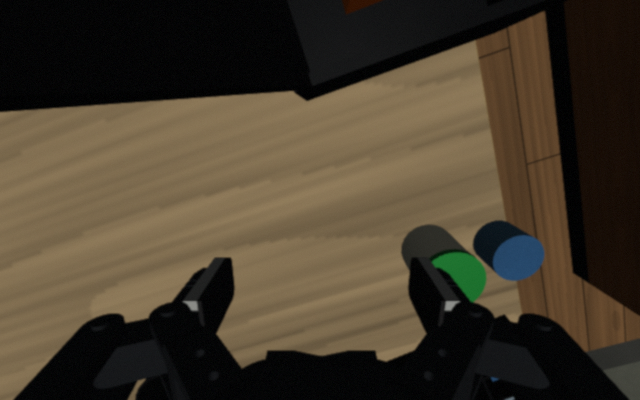

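The top view shows the wheel near (318,169), with the red mark at its left edge (274,174) and the yellow pointer at lower left (294,221). The shepherd is at (210,182), the pot at (183,233), the glue at (458,251) and the spatula at (430,165). Next I'll measure these.

```bash
cat > h.py <<'E'
import numpy as np, cv2
from plant import ctrl
from scipy.spatial.transform import Rotation as R
def ray(n,uv):
    c=ctrl.get_calibration(n);K=c["camera_matrix"];T=c["camera_from_world"]
    d=T[:3,:3].T@np.linalg.solve(K,np.array([uv[0],uv[1],1.]));o=-T[:3,:3].T@T[:3,3]
    return o,d
def onplane(n,uv,z):
    o,d=ray(n,uv);return o+d*(z-o[2])/d[2]
def proj(n,p):
    c=ctrl.get_calibration(n);q=c["camera_from_world"]@np.append(p,1);v=c["camera_matrix"]@q[:3];return v[:2]/v[2]
def red(im,n,C,zz=.124):
    h=cv2.cvtColor(im,cv2.COLOR_RGB2HSV)
    m=(((h[...,0]<8)|(h[...,0]>172))&(h[...,1]>120)&(h[...,2]>90))
    ys,xs=np.nonzero(m);P=np.array([onplane(n,(x,y),zz)[:2] for x,y in zip(xs,ys)]).reshape(-1,2)
    r=np.hypot(*(P-C).T);k=(r>.085)&(r<.13)
    return P[k],k.sum()
E
python3 - <<'E'
from h import *
im=cv2.imread("pics/top0.png")[:,:,::-1].copy()
h=cv2.cvtColor(im,cv2.COLOR_RGB2HSV)
# wheel: low saturation bright
m=((h[...,1]<60)&(h[...,2]>110)).astype(np.uint8)
m[:100]=0;m[240:]=0;m[:,:250]=0;m[:,390:]=0
m=cv2.morphologyEx(m,cv2.MORPH_CLOSE,np.ones((5,5)))
cs,_=cv2.findContours(m,cv2.RETR_EXTERNAL,cv2.CHAIN_APPROX_NONE)
c=max(cs,key=cv2.contourArea);hull=cv2.convexHull(c)
P=np.array([onplane("top",p[0],.124)[:2] for p in hull])
A=np.c_[2*P,np.ones(len(P))];s=np.linalg.lstsq(A,(P**2).sum(1),rcond=None)[0]
C=s[:2];r=np.sqrt(s[2]+C@C);print("wheel",C,r,np.abs(np.hypot(*(P-C).T)-r).max())
M,n=red(im,"top",C);mm=M.mean(0);print("mark",mm,n,np.hypot(*(mm-C)),np.degrees(np.arctan2(*(mm-C)[::-1])))
y=(h[...,0]>22)&(h[...,0]<38)&(h[...,1]>130)&(h[...,2]>120);y[:, :270]=0;y[:,330:]=0;y[:190]=0;y[240:]=0
ys,xs=np.nonzero(y);Q=np.array([onplane("top",(a,b),.123)[:2] for a,b in zip(xs,ys)]);q=Q.mean(0)
print("ptr",q,len(Q),np.hypot(*(q-C)),np.degrees(np.arctan2(*(q-C)[::-1])), np.hypot(*(Q-C).T).min())
# scene check
im2=cv2.imread("pics/scene0.png")[:,:,::-1].copy()
M,n=red(im2,"scene",C);mm=M.mean(0);print("mark scene",mm,n,np.hypot(*(mm-C)),np.degrees(np.arctan2(*(mm-C)[::-1])))
h=cv2.cvtColor(im2,cv2.COLOR_RGB2HSV)
y=(h[...,0]>22)&(h[...,0]<38)&(h[...,1]>150)&(h[...,2]>120);y[:, :350]=0;y[:,390:]=0;y[:190]=0;y[:,:]&=True;y[215:]=0
ys,xs=np.nonzero(y);Q=np.array([onplane("scene",(a,b),.123)[:2] for a,b in zip(xs,ys)]);q=Q.mean(0)
print("ptr scene",q,len(Q),np.hypot(*(q-C)),np.degrees(np.arctan2(*(q-C)[::-1])))
print("bystanders",onplane("top",(210,182),.04)[:2],onplane("top",(183,233),.05)[:2],onplane("top",(462,251),.1)[:2],onplane("top",(425,150),0)[:2],onplane("top",(437,198),0)[:2])
for n,uv in (("roof","x"),):pass
s=ctrl.get_state();Rm=R.from_quat(s["tcp_rot"]).as_matrix();print(Rm.round(3))
E
```

```text
wheel [0.5934149  0.01980084] 0.12036024038221918 0.008562940181255946
mark [0.57800315 0.12710968] 37 0.10840990899720282 98.17295914147171
ptr [0.46793346 0.07836927] 45 0.13847690455654427 154.97919845892233 0.12664309438789512
mark scene [0.57498169 0.12916981] 26 0.11091147339760563 99.56680612448824
ptr scene [0.46842607 0.07834467] 30 0.13802024535771565 154.90196293809103
bystanders [0.57240568 0.30591096] [0.43609285 0.36566399] [ 0.39757056 -0.33289594] [ 0.67806764 -0.27884397] [ 0.54251732 -0.30830703]
[[-0.001 -0.946  0.323]
 [-0.002  0.323  0.946]
 [-1.     0.    -0.002]]
```

The mark has about 0.97 rad to go anticlockwise to the pointer. I'll flick with one open finger at the wheel's -y side, which keeps the gripper body clear of the roof. First I move over there.

Request:
{"method": "move_arm", "body": {"commands": [0,-0.83,-1,0,0,-0.83,-1,0,0,-0.83,-1,0,0,-0.83,-1,0,0,-0.83,-1,0,0,-0.83,-1,0,0,-0.83,-1,0,0,-0.83,-1,0,0,-0.83,-1,0,0,-0.83,-1,0,0,-0.83,-1,0,0,-0.83,-1,0,0,-0.83,-1,0,0,-0.83,-1,0,0,-0.83,-1,0,0,-0.83,-1,0,0,-0.83,-1,0,0,-0.83,-1,0,0,-0.83,-1,0,0,-0.83,-1,0], "jaw": 85, "force": 60}}

```text
time: 2.65
eef_pos: [0.4493, 0.0306, 0.2451]
tcp_rot: [-0.411, 0.575, 0.411, 0.575]
contact_force: [0.5, 0.5, 0.7]
opening: 0.996
```

Request:
{"method": "move_arm", "body": {"commands": [0,0,0,-1,0,0,0,-1,0,0,0,-1,0,0,0,-1,0,0,0,-1,0,0,0,-1,0,0,0,-1,0,0,0,-1,0,0,0,-1,0,0,0,-1]}}

```text
time: 3.9
eef_pos: [0.449, 0.0317, 0.245]
tcp_rot: [-0.616, 0.347, 0.617, 0.346]
contact_force: [-0.2, 0.5, 0.6]
opening: 0.997
```

Run:
```python
from h import *
s=ctrl.get_state();Rm=R.from_quat(s["tcp_rot"]).as_matrix();print(Rm.round(3),s["eef_pos"],s["qpos"].round(2))
for t in ([.618,-.123,s["eef_pos"][2]],):
    print(Rm.T@(np.array(t)-s["eef_pos"])/.025)
print("world +x per unit",Rm.T@[1,0,0])
```

```text
[[-0.001 -0.854 -0.52 ]
 [ 0.    -0.52   0.854]
 [-1.     0.     0.   ]] [0.44897032 0.03166293 0.24499241] [-0.16 -0.23  2.11 -0.    1.27 -2.27]
[-4.51515606e-03 -2.55893661e+00 -8.79991297e+00]
world +x per unit [-5.87486375e-04 -8.54210358e-01 -5.19927225e-01]
```

Request:
{"method": "move_arm", "body": {"commands": [0,0.54,-0.88,0,0,0.54,-0.88,0,0,0.54,-0.88,0,0,0.54,-0.88,0,0,0.54,-0.88,0,0,0.54,-0.88,0,0,-0.96,-0.585,0,0,-0.96,-0.585,0,0,-0.96,-0.585,0,0,-0.96,-0.585,0,0,-0.96,-0.585,0,0,-0.96,-0.585,0,0,0,0,0]}}

```text
time: 5.52
eef_pos: [0.6176, -0.1238, 0.2445]
tcp_rot: [-0.616, 0.347, 0.616, 0.347]
contact_force: [0.1, 0.3, -0.8]
opening: 0.993
```

Run:
```python
from h import *
print(ctrl.get_state()["eef_pos"],ctrl.get_state()["time"],ctrl.get_state()["qpos"].round(2))
for n in ("scene","top","wrist"):
    im=ctrl.read_camera(n);cv2.imwrite(f"pics/{n}1.png",im[:,:,::-1])
a=[cv2.imread(f"pics/{n}1.png") for n in("scene","top")]
cv2.imwrite("pics/c1.png",cv2.resize(np.vstack(a),(480,600)))
C=np.array([.5934,.0198])
for n in("scene","top"):
    im=cv2.imread(f"pics/{n}1.png")[:,:,::-1].copy();M,k=red(im,n,C);m=M.mean(0);print(n,k,np.degrees(np.arctan2(*(m-C)[::-1])))
```

```text
[ 0.61759473 -0.1237619   0.24450817] 5.525 [-0.36  0.19  1.69 -0.    1.26 -2.47]
scene 26 99.55914359586315
top 36 98.11188125613621
```

View pics/c1.png

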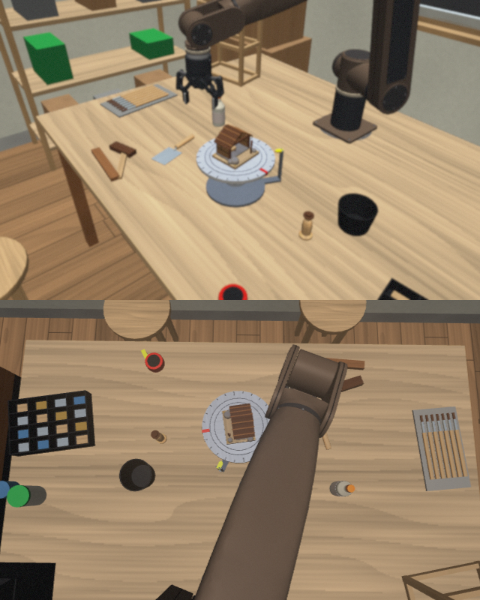

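View pics/wrist1.png

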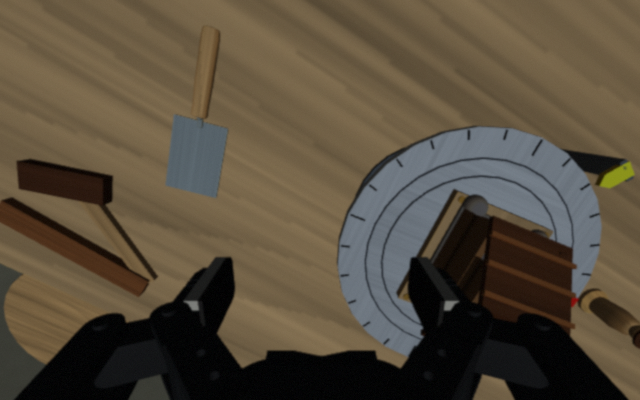

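The hand is over the -y rim. Both fixed cameras see the mark (top picture, left edge of the wheel) and the pointer. Next I lower to just above the rim and feel for it.

Request:
{"method": "move_arm", "body": {"commands": [1,0,0,0,1,0,0,0,1,0,0,0,0.7,0,0,0,0.2,0,0,0,0,0,0,0]}}

```text
time: 6.42
eef_pos: [0.6169, -0.1239, 0.1482]
tcp_rot: [0.616, -0.347, -0.616, -0.347]
contact_force: [0.1, 0.5, 0.0]
opening: 0.994
```

Request:
{"method": "move_arm", "body": {"commands": [0.1,0,0,0,0.1,0,0,0,0,0,0,0]}}

```text
time: 6.8
eef_pos: [0.6169, -0.1238, 0.1429]
tcp_rot: [0.616, -0.347, -0.616, -0.347]
contact_force: [-0.7, 0.1, -0.7]
opening: 0.995
```

Request:
{"method": "move_arm", "body": {"commands": [0.08,0,0,0,0.08,0,0,0,0,0,0,0]}}

```text
time: 7.18
eef_pos: [0.6167, -0.1238, 0.1385]
tcp_rot: [-0.616, 0.347, 0.616, 0.347]
contact_force: [-0.4, -0.4, 0.0]
opening: 0.997
```

Run:
```python
from h import *
im=ctrl.read_camera("wrist");cv2.imwrite("pics/w2.png",im[:,:,::-1])
im=ctrl.read_camera("scene");cv2.imwrite("pics/s2.png",cv2.resize(im[60:280,180:480,::-1],(750,550),interpolation=cv2.INTER_CUBIC))
```

```text
(no output)
```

View pics/w2.png

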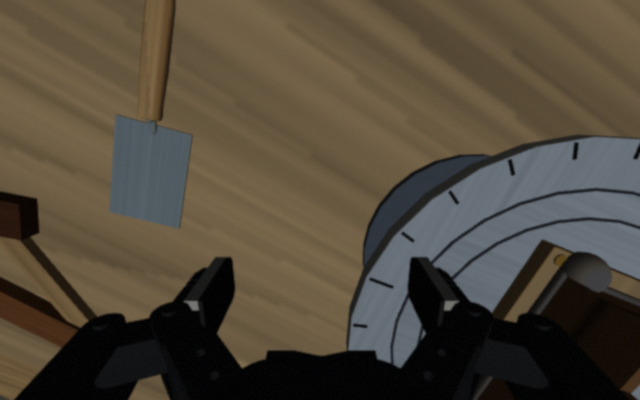

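View pics/s2.png

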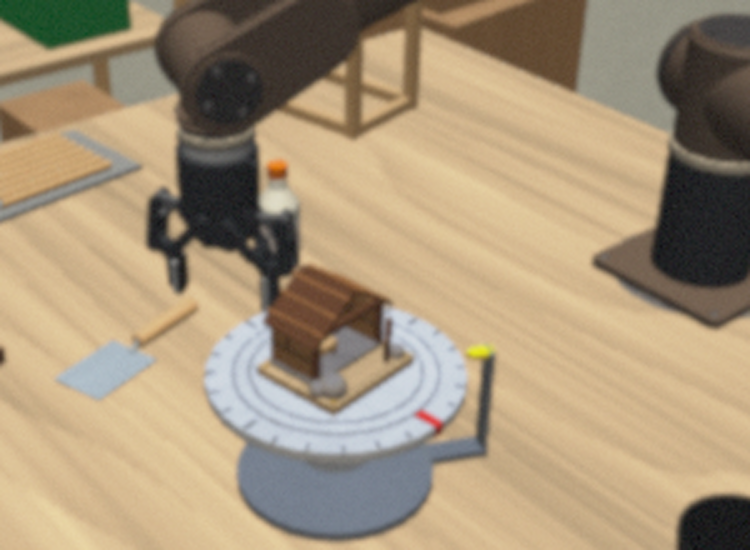

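Request:
{"method": "move_arm", "body": {"commands": [0.1,0,0,0,0.1,0,0,0,0,0,0,0]}}

```text
time: 7.65
eef_pos: [0.6166, -0.1237, 0.1334]
tcp_rot: [-0.616, 0.347, 0.616, 0.347]
contact_force: [0.6, -0.1, -0.4]
opening: 0.995
```

Request:
{"method": "move_arm", "body": {"commands": [0.1,0,0,0,0,0,0,0]}}

```text
time: 7.9
eef_pos: [0.6167, -0.1238, 0.131]
tcp_rot: [-0.616, 0.347, 0.616, 0.347]
contact_force: [-0.5, 0.6, 0.0]
opening: 0.996
```

Request:
{"method": "move_arm", "body": {"commands": [0.1,0,0,0,0,0,0,0]}}

```text
time: 8.15
eef_pos: [0.6167, -0.1238, 0.1285]
tcp_rot: [-0.616, 0.347, 0.616, 0.347]
contact_force: [-1.1, 0.3, -0.4]
opening: 0.998
```

Request:
{"method": "move_arm", "body": {"commands": [0.06,0,0,0,0,0,0,0]}}

```text
time: 8.4
eef_pos: [0.6168, -0.1238, 0.1272]
tcp_rot: [-0.616, 0.347, 0.616, 0.347]
contact_force: [-0.5, -0.0, 0.2]
opening: 0.995
```

Request:
{"method": "move_arm", "body": {"commands": [0.06,0,0,0,0,0,0,0]}}

```text
time: 8.65
eef_pos: [0.6168, -0.1238, 0.1256]
tcp_rot: [-0.616, 0.347, 0.616, 0.347]
contact_force: [-0.7, -0.1, -0.5]
opening: 0.996
```

Request:
{"method": "move_arm", "body": {"commands": [0.06,0,0,0,0,0,0,0]}}

```text
time: 8.9
eef_pos: [0.6173, -0.1239, 0.1251]
tcp_rot: [0.616, -0.347, -0.616, -0.348]
contact_force: [-0.1, -0.9, 3.2]
opening: 0.994
```

Request:
{"method": "move_arm", "body": {"commands": [0.06,0,0,0,0,0,0,0]}}

```text
time: 9.15
eef_pos: [0.6181, -0.1239, 0.125]
tcp_rot: [0.617, -0.347, -0.615, -0.348]
contact_force: [0.5, 1.3, 7.2]
opening: 0.994
```

Request:
{"method": "move_arm", "body": {"commands": [0.06,0,0,0,0,0,0,0]}}

```text
time: 9.4
eef_pos: [0.619, -0.1239, 0.1251]
tcp_rot: [0.617, -0.347, -0.614, -0.348]
contact_force: [-1.0, 1.8, 11.3]
opening: 0.999
```

Request:
{"method": "move_arm", "body": {"commands": [-0.36,0,0,0,0,0,0,0,0,0,0,0]}}

```text
time: 9.78
eef_pos: [0.6163, -0.1237, 0.1295]
tcp_rot: [-0.615, 0.347, 0.616, 0.347]
contact_force: [-0.8, 0.0, 0.8]
opening: 0.993
```

Request:
{"method": "move_arm", "body": {"commands": [0.36,0,0,0]}}

```text
time: 9.9
eef_pos: [0.6185, -0.124, 0.1247]
tcp_rot: [0.617, -0.347, -0.615, -0.348]
contact_force: [-1.4, 2.9, 29.4]
opening: 0.999
```

Request:
{"method": "move_arm", "body": {"commands": [-0.36,0,0,0]}}

```text
time: 10.02
eef_pos: [0.6171, -0.1239, 0.1303]
tcp_rot: [0.616, -0.347, -0.616, -0.347]
contact_force: [-0.9, -0.4, -0.2]
opening: 0.996
```

Request:
{"method": "move_arm", "body": {"commands": [0,0,0,0]}}

```text
time: 10.15
eef_pos: [0.6169, -0.1239, 0.1302]
tcp_rot: [0.616, -0.347, -0.616, -0.347]
contact_force: [-1.4, -0.7, -0.5]
opening: 0.995
```

Request:
{"method": "move_arm", "body": {"commands": [0,0.94,0.57,0,0,0.94,0.57,0,0,0.94,0.57,0,0,0,0,0]}}

```text
time: 10.65
eef_pos: [0.5323, -0.1232, 0.1287]
tcp_rot: [-0.615, 0.348, 0.617, 0.347]
contact_force: [0.5, 0.6, 0.9]
opening: 0.995
```

Run:
```python
from h import *
s=ctrl.get_state();print(s["eef_pos"],s["time"]);Rm=R.from_quat(s["tcp_rot"]).as_matrix();print(Rm.T@[1,0,0])
C=np.array([.5934,.0198])
for n in("scene","top"):
    im=ctrl.read_camera(n);M,k=red(im,n,C);m=M.mean(0);print(n,k,np.degrees(np.arctan2(*(m-C)[::-1])))
```

```text
[ 0.53230084 -0.12316989  0.12871643] 10.65
[-0.0029718  -0.85607173 -0.5168485 ]
scene 27 99.51784064368995
top 37 98.16510099746968
```

Request:
{"method": "move_arm", "body": {"commands": [0,-1,-0.6,0,0.32,-1,-0.6,0,0,-1,-0.6,0,0,-1,-0.6,0,-0.4,-1,-0.6,0,-0.4,-0.5,-0.3,0]}}

```text
time: 11.5
eef_pos: [0.697, -0.123, 0.142]
tcp_rot: [0.616, -0.347, -0.616, -0.347]
contact_force: [-0.0, 0.2, -0.7]
opening: 0.999
```

```bash
cat > obs.py <<'E'
from h import *
import sys,json,os
C=np.array([.5934,.0198]); P=154.95
L=json.load(open("log.json")) if os.path.exists("log.json") else []
for n in sys.argv[1:]:
    t=ctrl.get_state()["time"];im=ctrl.read_camera(n);M,k=red(im,n,C)
    if k<8: print(n,t,"few",k);continue
    m=M.mean(0);a=np.degrees(np.arctan2(*(m-C)[::-1]));L.append([n,t,a]);print(n,round(t,3),k,"deg",round(a,1),"head",round(np.radians(a-P),3),"r",round(np.hypot(*(m-C)),3))
json.dump(L,open("log.json","w"))
s=ctrl.get_state();print(s["eef_pos"],s["contact_force"].round(1),s["time"])
E
python3 obs.py top top scene top
```

```text
top 11.5 31 deg 159.5 head 0.079 r 0.107
top 11.55 32 deg 165.0 head 0.176 r 0.107
scene 11.6 12 deg 171.6 head 0.29 r 0.112
top 11.65 34 deg 175.8 head 0.363 r 0.108
[ 0.69499228 -0.12300253  0.14158248] [-0.4 -1.1  0.1] 11.7
```

Request:
{"method": "move_arm", "body": {"commands": [0,0.91,0.55,0,0,0.91,0.55,0,0,0.91,0.55,0,0,0,0,0]}}

```text
time: 12.2
eef_pos: [0.6128, -0.1228, 0.1412]
tcp_rot: [-0.615, 0.348, 0.617, 0.347]
contact_force: [-0.5, -0.2, 0.3]
opening: 0.995
```

```bash
sed -i 's/    if k<8/    cv2.imwrite("pics\/o_%s_%.2f.png"%(n,t),im[:,:,::-1])\n    if k<8/' obs.py; python3 obs.py top scene; ls pics
```

```text
top 12.2 few 0
scene 12.25 few 0
[ 0.61493834 -0.12325057  0.14213283] [-0.9 -0.6 -0.1] 12.3
c1.png
o_scene_12.25.png
o_top_12.20.png
s2.png
scene0.png
scene1.png
top0.png
top1.png
w2.png
wrist0.png
wrist1.png
```

Run:
```python
from h import *
s=ctrl.get_state();im=ctrl.read_camera("wrist");cv2.imwrite("pics/w3.png",im[:,:,::-1]);print(s["time"])
np.savez("w3.npz",p=s["eef_pos"],q=s["tcp_rot"])
```

```text
12.3
```

View pics/w3.png

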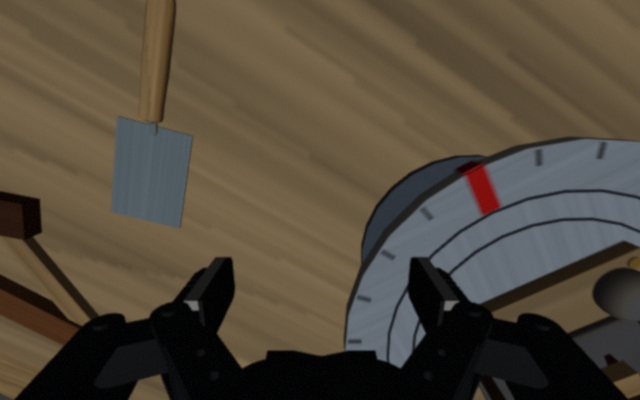

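View pics/o_top_12.20.png

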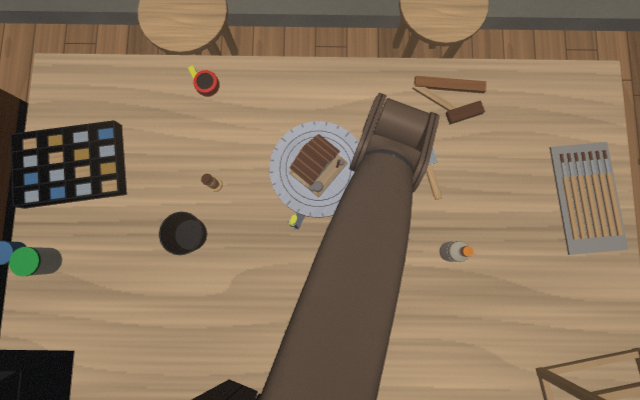

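The wrist view shows the red mark clearly at about (482,190). The arm hides it in the top view, so I'll add the wrist camera to the angle measurement.

```bash
cat > obs.py <<'E'
from h import *
import sys,json,os
C=np.array([.5934,.0198]); P=154.95
L=json.load(open("log.json")) if os.path.exists("log.json") else []
def wr(s,im):
    c=ctrl.get_calibration("wrist");K=c["camera_matrix"];T=np.array(c["mount"])
    Rm=R.from_quat(s["tcp_rot"]).as_matrix();o=Rm@T[:3,3]+s["eef_pos"]
    h=cv2.cvtColor(im,cv2.COLOR_RGB2HSV)
    m=(((h[...,0]<6)|(h[...,0]>174))&(h[...,1]>180)&(h[...,2]>90))
    ys,xs=np.nonzero(m);d=(Rm@T[:3,:3]@np.linalg.solve(K,np.c_[xs,ys,np.ones(len(xs))].T))
    Q=(o[:,None]+d*(.124-o[2])/d[2])[:2].T.reshape(-1,2);r=np.hypot(*(Q-C).T);k=(r>.085)&(r<.13);return Q[k],k.sum()
def rec(n,s,im):
    t=s["time"];M,k=wr(s,im) if n=="wrist" else red(im,n,C)
    if k<8: print(n,t,"few",k);return
    m=M.mean(0);a=np.degrees(np.arctan2(*(m-C)[::-1]));hd=np.radians(a-P)%(2*np.pi);L.append([n,t,hd]);print(n,round(t,3),k,"deg",round(a,1),"head",round(hd,3),"r",round(np.hypot(*(m-C)),3))
if __name__=="__main__":
    for n in sys.argv[1:]:
        s=ctrl.get_state();im=ctrl.read_camera(n);cv2.imwrite("pics/o_%s_%.2f.png"%(n,s["time"]),im[:,:,::-1]);rec(n,s,im)
    json.dump(L,open("log.json","w"))
    s=ctrl.get_state();print(s["eef_pos"],s["contact_force"].round(1),s["time"])
E
python3 - <<'E'
import json
from obs import *
L.clear()
for t,a in((11.5,159.5),(11.55,165.0),(11.65,175.8)): L.append(["top",t,np.radians(a-P)])
z=np.load("w3.npz");rec("wrist",dict(time=12.3,eef_pos=z["p"],tcp_rot=z["q"]),cv2.imread("pics/w3.png")[:,:,::-1].copy())
json.dump(L,open("log.json","w"))
E
python3 obs.py wrist
```

```text
wrist 12.3 776 deg -119.3 head 1.497 r 0.106
wrist 12.35 731 deg -114.4 head 1.582 r 0.106
[ 0.61567664 -0.12330559  0.14240173] [-0.1  0.8 -0.2] 12.4
```

Request:
{"method": "move_arm", "body": {"commands": [0,0,0,0,0,0,0,0]}}

```text
time: 12.65
eef_pos: [0.6154, -0.1232, 0.1422]
tcp_rot: [0.616, -0.347, -0.616, -0.347]
contact_force: [0.5, -0.9, -0.6]
opening: 0.995
```

```bash
python3 obs.py wrist
python3 - <<'E'
import json,numpy as np
L=json.load(open("log.json"))
t=np.array([l[1] for l in L])-11.5;h=np.array([l[2] for l in L])
p=np.polyfit(t,h,2);print(p,h-np.polyval(p,t))
E
```

```text
wrist 12.65 525 deg -86.1 head 2.076 r 0.108
[ 0.61532021 -0.12317172  0.14223675] [-0.3  0.2 -0.1] 12.7
[-0.10792235  1.85608443  0.08291761] [-3.50512423e-03 -4.64311015e-05  4.99913192e-03 -1.84423045e-03
 -9.05613930e-04  1.30226779e-03]
```

Request:
{"method": "move_arm", "body": {"commands": [0.24,0,0,0,0.24,0,0,0,0,0,0,0,0,0,0,0,0,0,0,0,0,0,0,0]}}

```text
time: 13.45
eef_pos: [0.6152, -0.1233, 0.1306]
tcp_rot: [0.616, -0.347, -0.616, -0.347]
contact_force: [-0.2, -0.1, -0.3]
opening: 0.996
```

```bash
python3 obs.py top
cat > fit.py <<'E'
import json,numpy as np
L=json.load(open("log.json"))
t=np.array([l[1] for l in L])-11.5;h=np.array([l[2] for l in L])
p=np.polyfit(t,h,2);print(p,(h-np.polyval(p,t)).round(3))
r=np.roots(p-[0,0,2*np.pi]);print("2pi at",r+11.5,"v",np.polyval(np.polyder(p),r))
for k in (7,5):
    if len(t)>k: 
        q=np.polyfit(t[-k:],h[-k:],2);r=np.roots(q-[0,0,2*np.pi]);print(k,q,r+11.5,np.polyval(np.polyder(q),r))
E
python3 fit.py
```

```text
top 13.45 31 deg -20.9 head 3.213 r 0.11
[ 0.61512434 -0.12324586  0.1305384 ] [-0.1  0.1 -0.5] 13.5
[-0.14904778  1.89819573  0.08016989] [-0.001  0.001  0.002 -0.006 -0.004  0.01  -0.002]
2pi at [17.86774228+1.03416053j 17.86774228-1.03416053j] v [2.22044605e-16-0.30827867j 2.22044605e-16+0.30827867j]
5 [-0.14887713  1.89777328  0.08037349] [17.8736224+1.02024663j 17.8736224-1.02024663j] [0.-0.30378279j 0.+0.30378279j]
```

Request:
{"method": "move_arm", "body": {"commands": [0,0,0,0,0,0,0,0]}}

```text
time: 13.75
eef_pos: [0.615, -0.1232, 0.1303]
tcp_rot: [-0.616, 0.347, 0.616, 0.347]
contact_force: [0.2, -0.0, -0.6]
opening: 0.996
```

```bash
python3 obs.py top scene;python3 fit.py
```

```text
top 13.75 27 deg 1.7 head 3.609 r 0.109
scene 13.8 25 deg 4.9 head 3.665 r 0.109
[ 0.61502501 -0.12316305  0.13033726] [ 0.9 -0.3 -0.7] 13.85
[-0.14549601  1.89341237  0.08071503] [-0.001  0.     0.002 -0.005 -0.003  0.01  -0.006  0.004 -0.001]
2pi at [18.00675036+0.54039969j 18.00675036-0.54039969j] v [2.22044605e-16-0.15725199j 2.22044605e-16+0.15725199j]
7 [-0.14470328  1.8910086   0.08218176] [18.03409035+0.39861967j 18.03409035-0.39861967j] [-2.22044605e-16-0.11536315j -2.22044605e-16+0.11536315j]
5 [-0.15045145  1.90763597  0.07337612] [17.83970613+1.04049578j 17.83970613-1.04049578j] [4.4408921e-16-0.3130882j 4.4408921e-16+0.3130882j]
```

Request:
{"method": "move_arm", "body": {"commands": [0,0,0,0,0,0,0,0,0,0,0,0]}}

```text
time: 14.22
eef_pos: [0.615, -0.1232, 0.1303]
tcp_rot: [-0.616, 0.347, 0.616, 0.347]
contact_force: [-0.4, 1.1, -0.3]
opening: 0.997
```

```bash
cat > fit2.py <<'E'
import json,numpy as np
from scipy.optimize import least_squares
L=json.load(open("log.json"))
t=np.array([l[1] for l in L])-11.5;h=np.array([l[2] for l in L])
def f(p,t):
    a,v,c0,c1=p;g=v+c0/c1
    return a+g/c1*(1-np.exp(-c1*t))-c0/c1*t
r=least_squares(lambda p:np.r_[(f(p,t)-h)/.005,(p[3]-.1)/.05],[.08,1.9,.13,.1]);p=r.x
print(p,(f(p,t)-h).round(3))
T=np.linspace(0,15,15001);F=f(p,T);i=F.argmax();print("max",F[i],T[i]+11.5)
for hh in (5.9,6.1,6.2,2*np.pi):
    j=np.searchsorted(F[:i],hh);print(hh,T[j]+11.5,(F[j+1]-F[j])/.001) if j<i else None
E
python3 obs.py top scene;python3 fit2.py
```

```text
top 14.225 33 deg 34.3 head 4.177 r 0.109
scene 14.275 35 deg 38.4 head 4.249 r 0.111
[ 0.61503184 -0.12316011  0.13035024] [-0.4  0.4 -0.4] 14.325
[0.08066539 1.90450741 0.06140756 0.14213183] [ 0.001  0.    -0.001  0.005  0.003 -0.013  0.004 -0.001  0.006  0.005
 -0.01 ]
max 8.349442733167011 23.375999999999998
5.9 15.996 0.801115223753257
6.1 16.252 0.7570522055084794
6.2 16.386 0.7346193322055328
6.283185307179586 16.501 0.7157049920154535
```

Request:
{"method": "move_arm", "body": {"commands": [0,0,0,0,0,0,0,0,0,0,0,0,0,0,0,0,0,0,0,0,0,0,0,0,0,0,0,0,0,0,0,0]}}

```text
time: 15.32
eef_pos: [0.615, -0.1231, 0.1303]
tcp_rot: [-0.616, 0.347, 0.616, 0.347]
contact_force: [-0.6, 0.9, -0.6]
opening: 0.998
```

```bash
python3 obs.py top scene;python3 fit2.py
```

```text
top 15.325 37 deg 99.5 head 5.316 r 0.108
scene 15.375 21 deg 103.8 head 5.39 r 0.11
[ 0.61501009 -0.12321264  0.13033794] [ 0.3 -1.1 -0.2] 15.425
[0.08052254 1.90691634 0.03782947 0.15759284] [ 0.001  0.    -0.001  0.005  0.003 -0.013  0.004 -0.001  0.006  0.006
 -0.009  0.014 -0.014]
max 8.843491498078667 25.403
5.9 15.975999999999999 0.8202942180925987
6.1 16.226 0.7793309642893931
6.2 16.356 0.7586593984898471
6.283185307179586 16.467 0.7413411599195285
```

Request:
{"method": "move_arm", "body": {"commands": [0,0,0,0,0,0,0,0,0,0,0,0,0,0,0,0,0,0,0,0]}}

```text
time: 16.05
eef_pos: [0.615, -0.1232, 0.1304]
tcp_rot: [0.616, -0.347, -0.616, -0.347]
contact_force: [-0.4, -0.9, 0.5]
opening: 0.992
```

```bash
python3 obs.py top scene;python3 fit2.py
```

```text
top 16.05 33 deg 134.7 head 5.93 r 0.108
scene 16.1 15 deg 138.9 head 6.004 r 0.111
[ 0.61501724 -0.1231867   0.13033567] [ 0.2 -0.9 -0.5] 16.15
[0.08111382 1.90178143 0.06399103 0.13918518] [ 0.002  0.    -0.001  0.004  0.002 -0.014  0.004 -0.     0.007  0.007
 -0.008  0.01  -0.018  0.019 -0.015]
max 8.339540546688884 23.256999999999998
5.9 15.989 0.8044465074874552
6.1 16.244 0.7603641196176625
6.2 16.378 0.737818809239954
6.283185307179586 16.492 0.71896673850258
```

Request:
{"method": "move_arm", "body": {"commands": [0,0,0,0]}}

```text
time: 16.27
eef_pos: [0.615, -0.1232, 0.1303]
tcp_rot: [-0.616, 0.347, 0.616, 0.347]
contact_force: [0.2, -0.2, -0.3]
opening: 0.995
```

```bash
python3 obs.py top scene;python3 fit2.py
```

```text
top 16.275 34 deg 144.5 head 6.101 r 0.107
scene 16.325 11 deg 148.2 head 6.165 r 0.111
[ 0.61502219 -0.12318759  0.13035232] [0.1 1.2 1.1] 16.375
[0.0815498  1.89858778 0.07662696 0.12996198] [ 0.002  0.001 -0.001  0.004  0.001 -0.015  0.004  0.     0.007  0.008
 -0.007  0.01  -0.018  0.015 -0.019  0.017 -0.01 ]
max 8.158033876207243 22.579
5.9 15.993 0.7979881697615099
6.1 16.251 0.752233093449739
6.2 16.386 0.7288959463238598
6.283185307179586 16.502 0.7091677634551985
```

Request:
{"method": "move_arm", "body": {"commands": [0.34,0,0,0,0,0,0,0,0,0,0,0,0,0,0,0]}}

```text
time: 16.88
eef_pos: [0.6171, -0.1236, 0.1251]
tcp_rot: [0.618, -0.347, -0.614, -0.348]
contact_force: [0.3, 0.5, 9.1]
opening: 0.999
```

```bash
python3 obs.py top scene top scene
python3 - <<'E'
import cv2,glob,os
f=sorted(glob.glob("pics/o_scene_*.png"))[-1];g=sorted(glob.glob("pics/o_top_*.png"))[-1]
import numpy as np
a=cv2.imread(f)[150:270,250:400];b=cv2.imread(g)[110:240,250:390]
cv2.imwrite("pics/fin.png",np.hstack([cv2.resize(a,(400,400),interpolation=2),cv2.resize(b,(400,400),interpolation=2)]))
E
```

```text
top 16.875 37 deg 153.3 head 6.254 r 0.107
scene 16.925 11 deg 155.0 head 0.001 r 0.111
top 16.975 37 deg 153.3 head 6.254 r 0.107
scene 17.025 11 deg 155.0 head 0.001 r 0.111
[ 0.61711731 -0.12358679  0.1250899 ] [-0.1 -0.2  9.2] 17.075
```

View pics/fin.png

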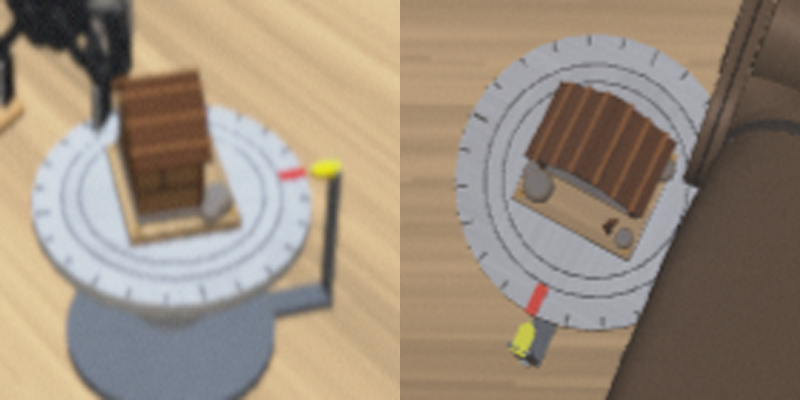

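The wheel has stopped with the mark lined up on the pointer in both views, within about 0.03 rad (about 3 mm along the rim). Now I lift straight up and clear.

Request:
{"method": "move_arm", "body": {"commands": [-0.2,0,0,0,-0.4,0,0,0,-1,0,0,0,-1,0,0,0,-1,0,0,0,-1,0,0,0,-0.4,0,0,0,0,0,0,0,0,0,0,0]}}

```text
time: 18.2
eef_pos: [0.6143, -0.1229, 0.2452]
tcp_rot: [-0.615, 0.347, 0.617, 0.347]
contact_force: [0.0, -0.1, -0.2]
opening: 0.995
```

```bash
python3 obs.py top scene
python3 - <<'E'
import cv2,glob,numpy as np
a=cv2.imread("pics/top0.png");b=cv2.imread(sorted(glob.glob("pics/o_top_*.png"))[-1])
cv2.imwrite("pics/end.png",b)
d=cv2.absdiff(a,b).max(2)
for n,(x,y) in dict(shep=(210,182),pot=(183,233),glue=(458,251),ptr=(294,221)).items(): print(n,(d[y-20:y+20,x-20:x+20]>40).sum())
E
```

```text
top 18.2 34 deg 149.4 head 6.187 r 0.107
scene 18.25 13 deg 151.3 head 6.219 r 0.108
[ 0.61439034 -0.12298791  0.24515058] [-0.2 -0.6 -1. ] 18.3
shep 0
pot 0
glue 0
ptr 54
```

View pics/end.png

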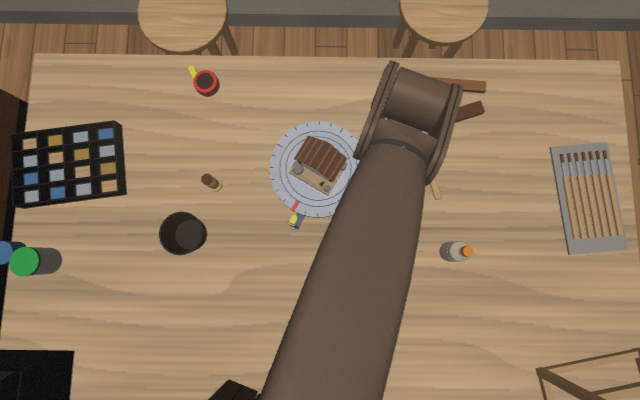

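The lift carried the wheel back about 4 degrees. I'll check that it's at rest and measure the offset carefully.

```bash
python3 obs.py top scene top scene
python3 - <<'E'
import cv2,glob,numpy as np
from h import *
C=np.array([.5934,.0198])
for n,hs in (("top",((270,330),(190,240))),("scene",((350,395),(190,216)))):
    f=sorted(glob.glob(f"pics/o_{n}_*.png"))[-1];im=cv2.imread(f)[:,:,::-1].copy()
    print(f)
    # mark outer end: farthest red pixels on the rim top
    M,k=red(im,n,C); r=np.hypot(*(M-C).T)
    ax=np.linalg.svd(M-M.mean(0))[2][0];
    if ax@(M.mean(0)-C)<0: ax=-ax
    m=M.mean(0);u=(m-C)/np.hypot(*(m-C));oe=C+.119*u
    h=cv2.cvtColor(im,cv2.COLOR_RGB2HSV)
    y=(h[...,0]>22)&(h[...,0]<38)&(h[...,1]>130)&(h[...,2]>120);(a,b),(c,d)=hs
    mm=np.zeros_like(y);mm[c:d,a:b]=1;y&=mm
    ys,xs=np.nonzero(y);Q=np.array([onplane(n,(p,q),.123)[:2] for p,q in zip(xs,ys)]);q=Q.mean(0);v=(q-C)/np.hypot(*(q-C));pt=C+.125*v
    print(n,"mark end",oe,"ptr tip",pt,"dist mm",1e3*np.hypot(*(oe-pt)),"dang",np.degrees(np.arctan2(u[1],u[0])-np.arctan2(v[1],v[0])),"ptr deg",np.degrees(np.arctan2(v[1],v[0])))
s=cv2.imread(sorted(glob.glob("pics/o_scene_*.png"))[-1]);t=cv2.imread(sorted(glob.glob("pics/o_top_*.png"))[-1])
cv2.imwrite("pics/fin2.png",np.hstack([cv2.resize(s[175:235,320:400],(400,300),interpolation=2),cv2.resize(t[190:240,270:336],(400,300),interpolation=2)]))
E
```

```text
top 18.3 34 deg 149.4 head 6.187 r 0.107
scene 18.35 13 deg 151.3 head 6.219 r 0.108
top 18.4 34 deg 149.4 head 6.187 r 0.107
scene 18.45 13 deg 151.3 head 6.219 r 0.108
[ 0.61482514 -0.12314075  0.24618647] [ 0.  -0.4 -0.1] 18.5
pics/o_top_18.40.png
top mark end [0.49095442 0.0803467 ] ptr tip [0.47985408 0.07207163] dist mm 13.845373353480069 dang -5.8643539669132565 ptr deg 155.2807020449314
pics/o_scene_18.45.png
scene mark end [0.4890431  0.07698949] ptr tip [0.48031305 0.07305732] dist mm 9.574743849509646 dang -3.5058620134027656 ptr deg 154.78231341133554
```

View pics/fin2.png

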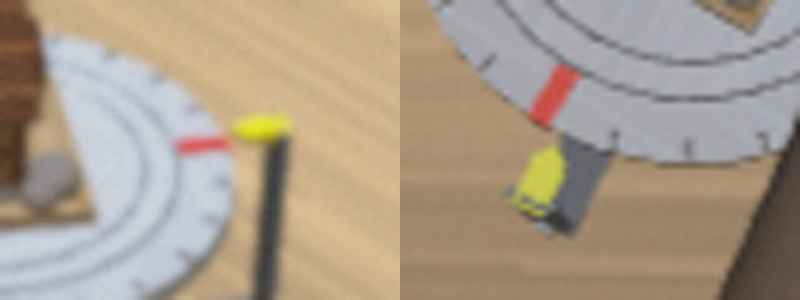

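At rest, but the two cameras give different offsets (3.5 and 5.9 deg), against a limit of about 5.7 deg. I'll refine this with colour-weighted sub-pixel centroids.

```bash
cat > fine.py <<'E'
import glob,sys
from h import *
C=np.array([.5934,.0198])
def w(n,im,a,b,c,d,z):
    s=im[c:d,a:b].astype(float);Rr,G,B=s[...,0],s[...,1],s[...,2]
    return s,Rr,G,B
def go(n,im,roi,tag=""):
    a,b,c,d=roi
    s,Rr,G,B=w(n,im,a,b,c,d,0)
    red_=np.clip(Rr-np.maximum(G,B)-60,0,None)   # wood has R-G ~30
    yel=np.clip(np.minimum(Rr,G)-B-75,0,None)
    out=[]
    for W,z in((red_,.124),(yel,.123)):
        ys,xs=np.mgrid[c:d,a:b]
        P=np.array([onplane(n,(x,y),z)[:2] for x,y in zip(xs.ravel(),ys.ravel())]);ww=W.ravel()
        m=(P*ww[:,None]).sum(0)/ww.sum();D=P-m;S=(D*ww[:,None]).T@D/ww.sum();ev,V=np.linalg.eigh(S);v=V[:,1]
        if v@(m-C)<0:v=-v
        out.append((m,np.sqrt(ev)*1e3,np.degrees(np.arctan2(v[1],v[0])),(ww>0).sum()))
    (mr,er,ar,kr),(my,ey,ay,ky)=out
    an=lambda p:np.degrees(np.arctan2(*(p-C)[::-1]))
    print(n,tag,"red c",mr.round(4),"r %.1f ang %.2f axis %.1f"%(1e3*np.hypot(*(mr-C)),an(mr),ar),er.round(1),kr,"| yel c",my.round(4),"r %.1f ang %.2f axis %.1f"%(1e3*np.hypot(*(my-C)),an(my),ay),ey.round(1),ky,"| d %.2f"%(an(mr)-an(my)))
if __name__=="__main__":
    for f in sorted(glob.glob("pics/o_top_1[678]*.png"))[-5:]: go("top",cv2.imread(f)[:,:,::-1],(272,330,180,245),f[-9:])
    for f in sorted(glob.glob("pics/o_scene_1[678]*.png"))[-5:]: go("scene",cv2.imread(f)[:,:,::-1],(335,400,190,235),f[-9:])
    go("top",cv2.imread("pics/top0.png")[:,:,::-1],(262,330,160,245),"start")
    go("scene",cv2.imread("pics/scene0.png")[:,:,::-1],(335,400,190,245),"start")
E
python3 fine.py
```

```text
Traceback (most recent call last):
  File "fine.py", line 23, in <module>
    for f in sorted(glob.glob("pics/o_top_1[678]*.png"))[-5:]: go("top",cv2.imread(f)[:,:,::-1],(272,330,180,245),f[-9:])
                                                               ~~^^^^^^^^^^^^^^^^^^^^^^^^^^^^^^^^^^^^^^^^^^^^^^^^^^^^^^^^
  File "fine.py", line 15, in go
    P=np.array([onplane(n,(x,y),z)[:2] for x,y in zip(xs.ravel(),ys.ravel())]);ww=W.ravel()
                ~~~~~~~^^^^^^^^^^^
  File "h.py", line 9, in onplane
    o,d=ray(n,uv);return o+d*(z-o[2])/d[2]
        ~~~^^^^^^
  File "h.py", line 5, in ray
    c=ctrl.get_calibration(n);K=c["camera_matrix"];T=c["camera_from_world"]
ValueError: time passes only in moves, steps and waits
```

```bash
python3 - <<'E'
s=open("h.py").read().replace("def ray(n,uv):","import functools\n@functools.lru_cache(None)\ndef cal(n): return ctrl.get_calibration(n)\ndef ray(n,uv):").replace("c=ctrl.get_calibration(n);K","c=cal(n);K").replace("c=ctrl.get_calibration(n);q","c=cal(n);q")
open("h.py","w").write(s)
E
python3 fine.py
```

```text
top 16.88.png red c [0.4982 0.0677] r 106.6 ang 153.29 axis 152.5 [2.4 6.9] 42 | yel c [0.4682 0.0777] r 138.0 ang 155.17 axis 160.5 [3.2 6.2] 53 | d -1.88
top 16.98.png red c [0.4983 0.0677] r 106.5 ang 153.27 axis 152.4 [2.3 6.9] 41 | yel c [0.4682 0.0777] r 138.0 ang 155.18 axis 160.4 [3.2 6.2] 53 | d -1.91
top 18.20.png red c [0.5015 0.074 ] r 106.7 ang 149.44 axis 149.9 [2.3 6.7] 39 | yel c [0.4691 0.0774] r 137.0 ang 155.12 axis 158.7 [3.3 5.5] 49 | d -5.67
top 18.30.png red c [0.5016 0.074 ] r 106.6 ang 149.44 axis 149.9 [2.3 6.8] 39 | yel c [0.4691 0.0775] r 137.0 ang 155.11 axis 158.0 [3.3 5.5] 49 | d -5.67
top 18.40.png red c [0.5015 0.0741] r 106.7 ang 149.44 axis 150.0 [2.3 6.7] 38 | yel c [0.4691 0.0774] r 137.0 ang 155.11 axis 158.2 [3.3 5.5] 49 | d -5.67
scene 16.93.png red c [0.4939 0.0663] r 109.9 ang 154.96 axis 158.1 [2.2 6. ] 26 | yel c [0.466  0.0779] r 140.0 ang 155.48 axis 169.4 [4.2 6.4] 52 | d -0.52
scene 17.02.png red c [0.4939 0.0663] r 109.8 ang 154.95 axis 158.6 [2.2 6. ] 27 | yel c [0.466  0.0779] r 140.0 ang 155.47 axis 169.1 [4.2 6.3] 52 | d -0.52
scene 18.25.png red c [0.4976 0.0725] r 109.4 ang 151.20 axis 149.7 [2.1 6.1] 24 | yel c [0.4659 0.0779] r 140.1 ang 155.49 axis 167.8 [4.2 6.4] 51 | d -4.28
scene 18.35.png red c [0.4976 0.0725] r 109.3 ang 151.21 axis 150.0 [2.1 6.1] 24 | yel c [0.4659 0.0779] r 140.1 ang 155.49 axis 168.1 [4.2 6.4] 50 | d -4.28
scene 18.45.png red c [0.4976 0.0725] r 109.3 ang 151.21 axis 149.7 [2.1 6.1] 24 | yel c [0.4659 0.078 ] r 140.1 ang 155.47 axis 167.7 [4.2 6.3] 48 | d -4.26
top start red c [0.5783 0.1264] r 107.7 ang 98.06 axis 99.8 [2.5 6.6] 38 | yel c [0.4686 0.0782] r 137.8 ang 154.91 axis 148.4 [3.2 6. ] 46 | d -56.85
scene start red c [0.5746 0.1266] r 108.5 ang 99.98 axis 94.2 [2.1 7. ] 33 | yel c [0.4671 0.0776] r 138.9 ang 155.42 axis 171.8 [4.2 5.5] 46 | d -55.44
```

Run:
```python
from h import *
s=ctrl.get_state();im=ctrl.read_camera("wrist");cv2.imwrite("pics/w5.png",im[:,:,::-1]);np.savez("w5.npz",p=s["eef_pos"],q=s["tcp_rot"]);print(s["time"])
```

```text
18.5
```

View pics/w5.png

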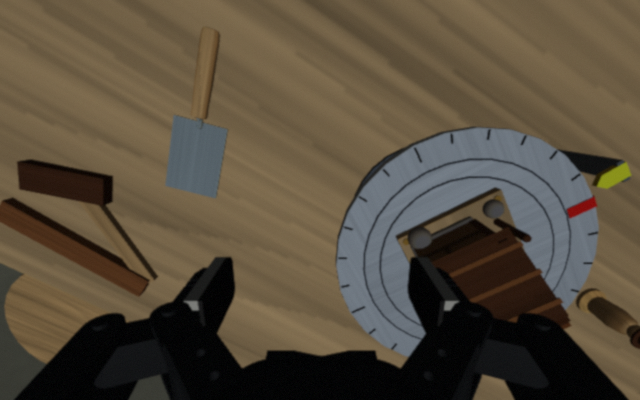

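The wrist view shows both the mark (582,208) and the pointer (613,175) at finer scale, so I'll measure there.

```bash
cat > wf.py <<'E'
from h import *
import sys
def wm(tag):
    C=np.array([.5934,.0198])
    z=np.load(tag+".npz");im=cv2.imread(f"pics/{tag}.png")[:,:,::-1].copy()
    c=cal("wrist");K=c["camera_matrix"];T=np.array(c["mount"]);Rm=R.from_quat(z["q"]).as_matrix();o=Rm@T[:3,3]+z["p"]
    def pl(uv,h):
        uv=np.atleast_2d(uv);d=Rm@T[:3,:3]@np.linalg.solve(K,np.c_[uv,np.ones(len(uv))].T);return (o[:,None]+d*(h-o[2])/d[2])[:2].T
    hs=cv2.cvtColor(im,cv2.COLOR_RGB2HSV)
    # wheel outline: grey-blue
    w=((hs[...,1]<95)&(hs[...,0]>95)&(hs[...,0]<125)&(hs[...,2]>90)).astype(np.uint8);w[:110]=0;w[:,:320]=0
    cs,_=cv2.findContours(w,cv2.RETR_EXTERNAL,cv2.CHAIN_APPROX_NONE);cc=max(cs,key=cv2.contourArea)[:,0]
    P=pl(cc,.124);r=np.hypot(*(P-C).T);P=P[(r>.112)&(r<.128)]
    for _ in range(5):
        s=np.linalg.lstsq(np.c_[2*P,np.ones(len(P))],(P**2).sum(1),rcond=None)[0];C2=s[:2];r2=np.sqrt(s[2]+C2@C2)
        e=np.abs(np.hypot(*(P-C2).T)-r2);P=P[e<max(.0012,1.5*e.std())]
    print("wheel in wrist",C2,r2,len(P))
    f=im.astype(float);Rr,G,B=f[...,0],f[...,1],f[...,2]
    rd=np.clip(Rr-np.maximum(G,B)-70,0,None);yl=np.clip(np.minimum(Rr,G)-B-75,0,None);rd[:,:540]=0;yl[:,:560]=0;rd[240:]=0;yl[230:]=0
    rr={}
    for n,W,h in(("red",rd,.124),("yel",yl,.123)):
        ys,xs=np.nonzero(W);Q=pl(np.c_[xs,ys].astype(float),h);q=np.average(Q,axis=0,weights=W[ys,xs])
        d=q-C2;rad=np.hypot(*(Q-C2).T)*1e3;print(n,len(xs),q.round(4),"r",np.hypot(*d)*1e3,np.percentile(rad,[2,98]).round(1),"ang",np.degrees(np.arctan2(d[1],d[0])));rr[n]=d,rad,Q
    a=[np.arctan2(*rr[n][0][::-1]) for n in("red","yel")]
    da=a[0]-a[1];print("dang",np.degrees(da),"dist mm",np.hypot(119*np.cos(da)-125,119*np.sin(da)))
    # tip region only
    d,rad,Q=rr["yel"];k=rad<132;q=Q[k].mean(0)-C2;print("near-tip yel ang",np.degrees(np.arctan2(q[1],q[0])),k.sum())
wm(sys.argv[1])
E
python3 wf.py w5
```

```text
wheel in wrist [0.59522552 0.02082087] 0.11905067736698677 501
red 266 [0.5016 0.0768] r 109.0758551863402 [ 97.8 120.5] ang 149.14731396665582
yel 456 [0.4667 0.0808] r 141.83038208868865 [129.  153.7] ang 154.96322830546242
dang -5.815914338806624 dist mm 13.752640162293163
near-tip yel ang 154.97848829048232 44
```

Three views put the mark about 4.3 to 5.8 deg before the pointer, which is right at the tolerance. Nudging isn't allowed, so I'll do a complete fresh run, with a flick, a full untouched turn and one stop. This time I'll brake more lightly and lift slowly, with compensation for the arm's spring-back.

Request:
{"method": "move_arm", "body": {"commands": [0,0.95,0.57,0,0,0.95,0.57,0,0,0.95,0.57,0,1,0,0,0,1,0,0,0,1,0,0,0,1,0,0,0,0.5,0,0,0,0.14,0,0,0,0,0,0,0]}}

```text
time: 19.8
eef_pos: [0.5324, -0.1237, 0.1315]
tcp_rot: [0.616, -0.347, -0.616, -0.347]
contact_force: [0.2, -0.2, 0.5]
opening: 0.996
```

Request:
{"method": "move_arm", "body": {"commands": [0.1,-1,-0.6,0,0.33,-1,-0.6,0,0,-1,-0.6,0,0,-1,-0.6,0,-0.4,-1,-0.6,0,-0.4,-0.5,-0.3,0]}}

```text
time: 20.55
eef_pos: [0.6943, -0.1231, 0.142]
tcp_rot: [0.617, -0.347, -0.615, -0.347]
contact_force: [0.0, -0.0, 0.6]
opening: 0.993
```

```bash
sed -i 's/P=154.95/P=155.1/' obs.py; mv log.json log1.json; python3 obs.py top top
```

```text
top 20.55 few 0
top 20.6 few 0
[ 0.69495588 -0.12337388  0.14318311] [1.  0.3 0.7] 20.65
```

Request:
{"method": "move_arm", "body": {"commands": [0,0.91,0.55,0,0,0.91,0.55,0,0,0.91,0.55,0]}}

```text
time: 21.02
eef_pos: [0.6111, -0.1229, 0.1402]
tcp_rot: [0.616, -0.347, -0.616, -0.347]
contact_force: [0.1, 0.7, 0.2]
opening: 0.996
```

```bash
python3 obs.py wrist wrist
```

```text
wrist 21.025 388 deg -97.8 head 1.87 r 0.106
wrist 21.075 512 deg -91.7 head 1.976 r 0.109
[ 0.60991027 -0.12261962  0.13974683] [ 0.2 -0.3  0.6] 21.125
```

Request:
{"method": "move_arm", "body": {"commands": [0.2,0,0,0,0.2,0,0,0,0,0,0,0,0,0,0,0,0,0,0,0,0,0,0,0]}}

```text
time: 21.88
eef_pos: [0.6127, -0.123, 0.1302]
tcp_rot: [0.616, -0.347, -0.616, -0.347]
contact_force: [-0.5, -0.3, -0.6]
opening: 0.995
```

```bash
sed -i 's/\[-1\]-11.5/X/; s/-11.5$/-11.5/' fit2.py
cat > fit3.py <<'E'
import json,numpy as np
from scipy.optimize import least_squares
L=[l for l in json.load(open("log.json")) if l[0]!="scene"]
t0=21.0
t=np.array([l[1] for l in L])-t0;h=np.array([l[2] for l in L]);s=np.array([.03 if l[0]=="wrist" else .008 for l in L])
def f(p,t):
    a,v,c0,c1=p;return a+(v+c0/c1)/c1*(1-np.exp(-c1*t))-c0/c1*t
r=least_squares(lambda p:np.r_[(f(p,t)-h)/s,(p[3]-.135)/.02,(p[2]-.07)/.02],[1.8,1.9,.07,.135]);p=r.x
print(p.round(3),(f(p,t)-h).round(3))
T=np.linspace(0,6,6001);F=f(p,T);i=F.argmax()
for hh in (6.0,6.1,6.15,6.2,2*np.pi):
    j=np.searchsorted(F[:i],hh);print(round(hh,3),round(T[j]+t0,3),round((F[j+1]-F[j])/.001,3))
E
python3 obs.py top; python3 fit3.py
```

```text
top 21.875 28 deg -18.3 head 3.257 r 0.11
[ 0.61263178 -0.12296211  0.1302095 ] [ 0.7 -0.1  0.1] 21.925
[1.836 1.754 0.07  0.135] [ 0.009 -0.01   0.   ]
6.0 24.118 0.972
6.1 24.222 0.951
6.15 24.275 0.941
6.2 24.329 0.93
6.283 24.419 0.913
```

Request:
{"method": "move_arm", "body": {"commands": [0,0,0,0,0,0,0,0,0,0,0,0,0,0,0,0,0,0,0,0,0,0,0,0,0,0,0,0,0,0,0,0,0,0,0,0,0,0,0,0]}}

```text
time: 23.18
eef_pos: [0.6125, -0.1229, 0.1301]
tcp_rot: [0.616, -0.347, -0.616, -0.347]
contact_force: [-0.2, 0.5, 0.6]
opening: 0.997
```

```bash
python3 obs.py top top; python3 fit3.py
```

```text
top 23.175 34 deg 81.9 head 5.006 r 0.109
top 23.225 34 deg 85.3 head 5.066 r 0.108
[ 0.61252331 -0.12293737  0.13007006] [ 0.1  0.6 -0.2] 23.275
[1.833 1.754 0.067 0.131] [ 0.006 -0.013  0.001 -0.    -0.   ]
6.0 24.085 0.999
6.1 24.186 0.979
6.15 24.237 0.969
6.2 24.289 0.959
6.283 24.377 0.942
```

Request:
{"method": "move_arm", "body": {"commands": [0,0,0,0,0,0,0,0,0,0,0,0,0,0,0,0,0,0,0,0]}}

```text
time: 23.9
eef_pos: [0.6125, -0.123, 0.1301]
tcp_rot: [0.616, -0.347, -0.616, -0.347]
contact_force: [-0.1, -0.3, 0.1]
opening: 0.993
```

```bash
python3 obs.py top top; python3 fit3.py
```

```text
top 23.9 35 deg 128.5 head 5.818 r 0.107
top 23.95 34 deg 131.6 head 5.872 r 0.107
[ 0.61251979 -0.12292091  0.13008257] [-0.4  1.  -0.7] 24.0
[1.836 1.745 0.065 0.129] [ 0.01  -0.01  -0.001  0.001  0.001  0.001 -0.002]
6.0 24.077 1.01
6.1 24.177 0.991
6.15 24.228 0.981
6.2 24.279 0.971
6.283 24.365 0.955
```

Request:
{"method": "move_arm", "body": {"commands": [0,0,0,0,0,0,0,0,0.34,0,0,0,0,0,0,0,0,0,0,0,0,0,0,0]}}

```text
time: 24.75
eef_pos: [0.6148, -0.1233, 0.1251]
tcp_rot: [0.618, -0.347, -0.614, -0.348]
contact_force: [0.8, 0.8, 9.2]
opening: 0.991
```

```bash
python3 obs.py top scene
python3 - <<'E'
from fine import *
for n,roi in (("top",(272,330,180,245)),("scene",(335,400,190,235))):
    f=sorted(glob.glob(f"pics/o_{n}_*.png"))[-1];go(n,cv2.imread(f)[:,:,::-1],roi,f[-9:])
E
```

```text
top 24.75 32 deg 154.7 head 6.276 r 0.107
scene 24.8 13 deg 156.4 head 0.022 r 0.11
[ 0.61477584 -0.12332733  0.12510699] [ 0.7  0.  10.6] 24.85
top 24.75.png red c [0.4973 0.0652] r 106.3 ang 154.73 axis 155.7 [2.3 6.7] 39 | yel c [0.4692 0.0774] r 136.9 ang 155.11 axis 158.8 [3.3 5.4] 48 | d -0.38
scene 24.80.png red c [0.493  0.0639] r 109.7 ang 156.30 axis 157.7 [2.1 6.2] 23 | yel c [0.4664 0.0777] r 139.6 ang 155.49 axis 171.0 [4.2 6.2] 51 | d 0.81
```

Stopped at 0 ± 0.8 deg. Now the slow compensated release.

Request:
{"method": "move_arm", "body": {"commands": [-0.02,-0.01,-0.006,0,-0.02,-0.01,-0.006,0,-0.02,-0.01,-0.006,0,-0.02,-0.01,-0.006,0,0,0,0,0]}}

```text
time: 25.48
eef_pos: [0.6147, -0.1233, 0.1251]
tcp_rot: [0.617, -0.347, -0.615, -0.348]
contact_force: [-0.7, -0.3, 6.4]
opening: 0.995
```

```bash
python3 obs.py top scene
```

```text
top 25.475 32 deg 154.7 head 6.276 r 0.107
scene 25.525 13 deg 156.4 head 0.022 r 0.11
[ 0.61470848 -0.12333378  0.12508963] [ 0.6 -0.3  6. ] 25.575
```

Request:
{"method": "move_arm", "body": {"commands": [-0.02,-0.01,-0.006,0,-0.02,-0.01,-0.006,0,-0.02,-0.01,-0.006,0,0,0,0,0]}}

```text
time: 26.08
eef_pos: [0.6146, -0.1233, 0.1251]
tcp_rot: [0.616, -0.347, -0.616, -0.347]
contact_force: [0.0, -2.1, 3.1]
opening: 0.996
```

Request:
{"method": "move_arm", "body": {"commands": [-0.02,-0.01,-0.006,0,-0.02,-0.01,-0.006,0,0,0,0,0]}}

```text
time: 26.45
eef_pos: [0.6145, -0.1223, 0.125]
tcp_rot: [-0.615, 0.347, 0.617, 0.347]
contact_force: [0.7, 0.0, 0.1]
opening: 0.999
```

```bash
python3 obs.py top scene
```

```text
top 26.45 36 deg 154.4 head 6.272 r 0.107
scene 26.5 14 deg 156.2 head 0.02 r 0.109
[ 0.61468845 -0.12248206  0.12529667] [-0.7 -0.3 -0.2] 26.55
```

The wheel hasn't moved and the contact force is zero, so I finish lifting.

Request:
{"method": "move_arm", "body": {"commands": [-0.02,0,0,0,-0.03,0,0,0,-0.1,0,0,0,-0.4,0,0,0,-1,0,0,0,-1,0,0,0,-1,0,0,0,-1,0,0,0,-0.3,0,0,0,0,0,0,0,0,0,0,0]}}

```text
time: 27.92
eef_pos: [0.6145, -0.1227, 0.2458]
tcp_rot: [-0.615, 0.347, 0.617, 0.347]
contact_force: [-1.1, -0.1, 0.4]
opening: 0.996
```

```bash
python3 obs.py top scene top
python3 - <<'E'
from fine import *
for n,roi in (("top",(272,330,180,245)),("scene",(335,400,190,235))):
    f=sorted(glob.glob(f"pics/o_{n}_*.png"))[-1];go(n,cv2.imread(f)[:,:,::-1],roi,f[-9:])
s=ctrl.get_state();im=ctrl.read_camera("wrist");cv2.imwrite("pics/w6.png",im[:,:,::-1]);np.savez("w6.npz",p=s["eef_pos"],q=s["tcp_rot"])
a=cv2.imread("pics/scene0.png");b=cv2.imread(sorted(glob.glob("pics/o_scene_*.png"))[-1])
a2=cv2.imread("pics/top0.png");b2=cv2.imread(sorted(glob.glob("pics/o_top_*.png"))[-1])
d=cv2.absdiff(a2,b2).max(2)
for n,(x,y) in dict(shep=(210,182),pot=(183,233),glue=(458,251)).items(): print(n,(d[y-22:y+22,x-22:x+22]>40).sum())
d=cv2.absdiff(a,b).max(2);print("spatula scene",(d[180:220,200:250]>40).sum())
E
python3 wf.py w6
```

```text
top 27.925 37 deg 154.4 head 6.272 r 0.107
scene 27.975 13 deg 156.4 head 0.022 r 0.11
top 28.025 37 deg 154.4 head 6.272 r 0.107
[ 0.61464927 -0.12277486  0.24594763] [-0.5 -0.3 -0.6] 28.075
top 28.02.png red c [0.497  0.0658] r 106.8 ang 154.47 axis 154.6 [2.4 6.8] 41 | yel c [0.4682 0.078 ] r 138.0 ang 155.08 axis 155.8 [3.4 6.3] 54 | d -0.60
scene 27.98.png red c [0.4929 0.0643] r 109.9 ang 156.11 axis 156.9 [2.1 6.3] 23 | yel c [0.4659 0.0781] r 140.2 ang 155.43 axis 166.8 [4.2 6.3] 49 | d 0.69
shep 0
pot 0
glue 0
spatula scene 0
wheel in wrist [0.59513957 0.02083113] 0.11900835467394175 504
red 273 [0.4972 0.0684] r 108.90379495566913 [ 97.6 120.3] ang 154.11607928526794
yel 450 [0.4669 0.0809] r 141.6228727267482 [128.9 153.7] ang 154.9231001710632
dang -0.8070208857952655 dist mm 6.241076276115936
near-tip yel ang 154.97786246199698 45
```

View pics/w6.png

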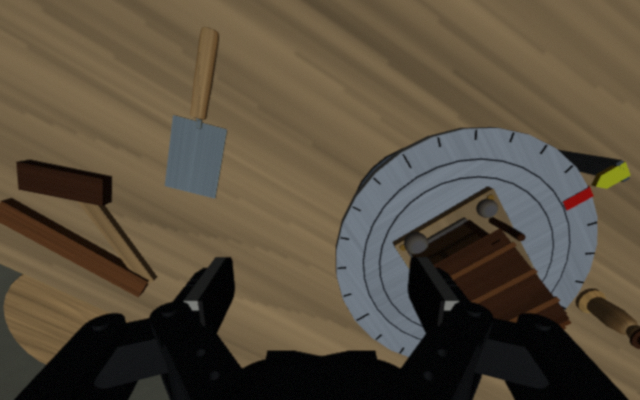

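All three cameras agree to within 1 degree: the mark (580,199) is on the pointer's line, about 6.2 mm from its tip. The wheel is at rest, the bystanders are unmoved and the hand is clear.

```bash
python3 -c "
from plant import ctrl
print(ctrl.sign_off())"
```

```text
the job is handed in; nothing more can be done
None
```

The wheel is at rest with the red mark at the pointer, but it took two complete spins and stops, not one.

- **First run:** I flicked the wheel with one open finger to about 1.9 rad/s and it ran untouched past the pointer. I braked it on the next pass, 0.5–2° short of the pointer. Lifting the finger quickly then sprang the wheel back to about 4.3–5.8° off, depending on the camera. That is right at the 12 mm tolerance, and two of the three views put it at or just over the limit.
- **Second run:** I did not nudge the wheel. I flicked it again, let it run untouched for most of a turn and braked once as the mark came to the pointer. I then released slowly, moving the finger to cancel the arm's spring-back. Whether your "in one stop" rule allows this second full run is for you to judge.

**Last checks:**
- **Mark:** its offset from the pointer read −0.6° in the top view, +0.7° in the scene view and −0.8° in the wrist view. The wrist view puts its outer end about 6.2 mm from the pointer's tip, of which 6 mm is the radial gap that is always there.
- **Wheel:** it was at rest, with the same angle in repeated pictures.
- **Other things:** the bystanders showed no change from the first pictures. The pointer's measured position moved by less than about 1 mm, so the turntable had not shifted.
- **Hand:** it was clear, about 12 cm above the wheel. Nothing in the pictures or force readings suggested that the model was touched.
- **Camera disagreement:** the top and scene cameras differed by 1–2° throughout, which fits the stated 2 mm calibration error.

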